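# Put three mixed-up products right on their display risers

## Robot

A 6-joint arm with a two-finger parallel gripper is mounted at the origin on a cart in front of the work surface, level with it; the furniture and walls round the work are solid. World frame = base frame: x ahead of the robot, y to its left, z up, the work surface at z = 0. Lengths are in m, angles in rad, forces in N, time in s.
With the tool pointing down it reaches from about 0.25 to 0.725 m from the base axis. Payload 4 kg.
Tool frame: the origin (TCP) lies between the finger pads; the fingertips stand 8 mm ahead of it and the grasp point (between the pads) lies 11 mm behind it (bot.tip_reach is the distance from the TCP to the fingertips, in m); z points along the fingers, y is the line along which they close (so a half turn about z gives the same grasp; the last joint's range is limited). The gripper opens to 85 mm and grips with 20 to 120 N. Pads are 22 mm wide; open, the fingers measure 114 mm over their backs; the gripper's body (76 mm by 85 mm) begins 54 mm behind the grasp point. The pads swing forward as they close: fully open they stand 13 mm farther back than shut.
Start: joints at [-1.2, 0.241, 0.005, 1.335, 0, 1.571], TCP at [0.181, -0.466, 0.239] pointing down, gripper open.
Joint ranges: [-2.72, 2.72], [-1.05, 1.87], [-1.09, 1.28], [-1.99, 2.15], [-1.42, 1.44], [-3.14, 3.14]. Speed limits (rad/s): [2.79, 2.79, 3.14, 3.14, 3.14, 3.14].

## Interface

Orientations are given as a unit quaternion [x, y, z, w].
In Python, from workcell import bot gives the robot as it stands.
- The arm moves only by the tool move_arm, never from a script. Its argument "deltas" is a list of rows, each a list of 7 numbers: the opening, from 0 (shut) to 1 (fully open), then the shift along the tool's x, y, z in mm, then the turn, a rotation vector about the tool's x, y, z in degrees. In form: [[gripper, tx, ty, tz, ax, ay, az], ...]. A call has 1 to 10 rows; each row shifts and turns the commanded pose from where the row before left it, along the tool's axes as they then stand; what a row does not reach is not made up. A row lasts 1/12 s, in which the tool goes at most 41.7 mm and 7.16 degrees, less where a joint would pass 70% of its speed; a pose out of reach is approached as far as the arm can. A call is refused whole if a number of a shift passes 41.7 or a number of a turn 7.16, either way. A call with a gripper value outside its range is refused whole. The fingers move at their own pace and stop on an object; the grip force is fixed at half the most. Time passes only in rows, so rows that do not move let the fingers close. It gives the time, the measured TCP pose, the force, the opening and the grip force at its end, in the units of the state.
- bot.get_obs(): the state, without advancing time (a new reading comes with each control period).
- bot.camera(name): name is "scene" or "side" or "wrist"; returns the picture (420x560x3 uint8, blue, green, red); there is no depth.
- bot.calibration(name): a dict with "K" (3x3 intrinsics, pixels), "dist_coeffs" ([k1, k2, p1, p2, k3] as OpenCV has them; the pictures are not rectified), "position" and "orientation" of the camera in the world. Camera axes: x right, y down, z forward; pixel columns grow to the right and rows downward; lengths in m; the calibration is good to about 2 mm. A picture is of the moment at which its call begins: read the wrist's pose just before it. calibration takes no time and is no camera call; for the wrist camera it gives the pose at the moment of the call.
- bot.job_done(): hands the job in; it is judged then, once.
Trained networks look in the newest picture that a camera, given by its name, has taken for a name from the list of things; names that differ only in an ending like _2 or _b are one class to them, and where a whole thing is asked for, a point or a joint stands for the part that bears it (a point fixed in the world has none). Each returns a list of dicts, best first, with "conf" (0 to 1); they miss things now and then, are a little off and sometimes report something else, mostly with a low value. They report only what shows in the picture. A call takes as long as a camera call. They do not tell look-alikes from the thing itself.
- bot.outline_of(query, camera): "pixels" (420x560 bool, what is visible of it) and "rect" ([left, top, width, height] in pixels, round what is visible of it).
The state is a dict: "clock": time; "joint_pos": joint angles; "joint_vel": joint speeds; "tau": joint torques, N m; "eef_pos": TCP position; "tool_rot": TCP orientation; "ft_force": force on the tool from outside, world axes, zero at the start; "ft_torque": the same for the moment, N m; "grip_width": finger opening in m; "grasp_force": force on a finger pad.
Only numpy, scipy, OpenCV 4.12 (cv2) and the standard library are available. Lean on these libraries where they do the work, as an engineer would, in place of code of your own. Each camera call takes 0.05 s, during which the arm holds its last target. There are 200 camera calls.

## Task

The three products on the wooden display risers are mixed up. Rearrange them, keeping them upright, so that the tallest (the bottle) stands on the lowest riser (the round one), the flat-sided flacon on the middle, square riser, and the shortest (the squat jar) on the highest, six-sided riser, each upright in the middle of its riser and let go; the empty rubber mat is a free spot to park one on the way. Leave the comb jar, the hair clipper and the tint bowl where they are.

Things in the scene. Friction and masses are not known exactly. Their poses are not given: they have to be found in the camera images.
- bottle: tall slim round red bottle with a white cap, 130 mm high: body 38 mm in diameter up to 101 mm, cap 27 mm in diameter above it; about 90 g, standing. Origin at the centre of its underside, z up its axis. At the start it stands on a wrong riser
- flacon: small flat-sided pale flacon with a round dark cap, 90 mm high: body 30 mm (its x) by 38 mm (its y) up to 58 mm, narrow neck, then the cap, 26 mm in diameter, from 63 to 90 mm, fixed and strong enough to lift it by; about 120 g, standing. Origin at the centre of its underside, z up. At the start it stands on a wrong riser
- jar: squat round dark jar with a gold lid, 53 mm in diameter, 36 mm high, lid fixed; about 70 g, standing. Origin at the centre of its underside, z up its axis. At the start it stands on a wrong riser
- round_top (a point): the low round wooden riser, 92 mm in diameter, 10 mm high, fixed to the worktop; this point is the centre of its level top face, z up
- square_top (a point): the middle, square wooden riser, 90 x 90 mm, 25 mm high, fixed to the worktop; this point is the centre of its level top face, z up
- hex_top (a point): the high, six-sided wooden riser, 90 mm across the flats, 40 mm high, fixed to the worktop; this point is the centre of its level top face, z up
- mat: thin round black rubber mat, 100 mm in diameter, 3 mm thick, fixed to the worktop and empty at the start: a free spot. Origin at the centre of its underside, z up
- comb_jar: bystander: clear glass jar, 86 mm in diameter, 150 mm high, open at the top, empty, loose, standing at the back right of the risers. Origin at the centre of its underside, z up
- hair_clipper: bystander: black hair clipper, 49 mm (x) by 200 mm (y), 41 mm high, loose, lying on the front right. Origin under its middle, z up
- tint_bowl: bystander: black tint bowl, 127 mm wide, 147 mm long with its side grip (towards its -y), 50 mm high, loose, at the back left. Origin at its underside near its middle, z up
Things that resemble listed ones, but are neither listed nor needed, are in the scene too. Leave any purple or yellow look-alike of the flacon alone.

How it is judged:
By the outcome, as a careful person would: the job done as asked, in the order asked, and still so for the second after the job is handed in, with the robot touching nothing.
It also fails if it takes over 96 s, if anything falls off the work surface, if the arm or the gripper's body presses on something with over 40 N, if the wrist force passes 120 N, or if a joint passes its speed limit or range.

## Working session

There is one attempt and no reset: what is moved stays moved. The work goes in short steps, Python scripts to look and compute and a tool call to move; the robot and the scene stay as the last step left them, time stands still between calls to the robot, and variables do not carry over. Pictures are saved under pics/ and viewed, at most 14 in all, crops included, and the job is handed in when it is done.

Besides the shell and the picture viewer there is one more tool, called after "Request:" as name(argument=value, ...) on one line, values as JSON. move_arm: Moves the arm, as the interface text tells. Its arguments: {"type":"object","properties":{"deltas":{"type":"array","items":{"type":"array","items":{"type":"number"}}}},"required":["deltas"]}

```bash
mkdir -p pics; ls
python3 - <<'E'
from workcell import bot
import cv2,numpy as np
for n in("scene","side"):
    im=bot.camera(n); cv2.imwrite(f"pics/{n}0.png",im)
    c=bot.calibration(n);print(n,c)
    for q in("bottle","flacon","jar","round_top","square_top","hex_top","mat","comb_jar","hair_clipper","tint_bowl"):
        try:
            print(q,[(round(r["conf"],2),r["rect"]) for r in bot.outline_of(q,n)[:3]])
        except Exception as e: print(q,e)
o=bot.get_obs();print(o)
E
```

```text
pics
scene {'K': array([[448.92343655,   0.        , 286.21923766],
       [  0.        , 448.92343655, 212.83041763],
       [  0.        ,   0.        ,   1.        ]]), 'dist_coeffs': array([-0.04810108,  0.        ,  0.        ,  0.        ,  0.        ]), 'position': array([0.06928506, 0.83692335, 0.94811168]), 'orientation': array([-0.24421955,  0.8823579 , -0.38848577,  0.10430797])}
bottle [(0.75, [236.1, 189.8, 16.0, 36.7])]
flacon [(0.73, [300.5, 158.0, 12.7, 25.0]), (0.7, [313.3, 113.3, 24.8, 47.5]), (0.64, [334.0, 170.3, 10.1, 26.8])]
jar [(0.76, [307.8, 219.8, 23.1, 21.6])]
round_top [(0.52, [295.7, 177.1, 27.9, 16.6])]
square_top [(0.58, [297.7, 227.7, 41.7, 25.2])]
hex_top [(0.71, [228.4, 217.2, 34.7, 28.3])]
mat [(0.8, [256.6, 290.3, 34.6, 37.2])]
comb_jar [(0.7, [313.6, 115.0, 24.5, 47.6])]
hair_clipper [(0.81, [361.2, 149.9, 13.0, 31.1])]
tint_bowl [(0.6, [150.2, 264.5, 53.3, 46.7])]
side {'K': array([[488.73027743,   0.        , 285.71493868],
       [  0.        , 488.73027743, 215.00049476],
       [  0.        ,   0.        ,   1.        ]]), 'dist_coeffs': arra
[... 692 characters left out ...]
)]
{'clock': 1.1, 'joint_pos': array([-1.19998480e+00,  2.40606699e-01,  5.01699267e-03,  1.33519232e+00,
        2.82405658e-06,  1.57080904e+00]), 'joint_vel': array([ 0.00107633,  0.00171851,  0.00242718, -0.00176269,  0.00014306,
        0.00059006]), 'tau': array([ 2.22537647e-04, -3.72218764e+01,  2.52696633e+01,  1.09138382e-03,
        7.49608853e-05, -8.16540734e-06]), 'eef_pos': array([ 0.18119062, -0.46602646,  0.23930961]), 'tool_rot': array([9.82862702e-01, 1.84339114e-01, 2.70565339e-06, 6.76561061e-06]), 'ft_force': array([ 0.21141884,  0.66156959, -1.1505934 ]), 'ft_torque': array([-0.00707181, -0.02550384,  0.00875492]), 'grasp_force': 0.0, 'grip_width': 0.08553011883012321}
```

Run:
```python
import cv2
a=cv2.imread("pics/scene0.png")[90:350,130:400]; b=cv2.imread("pics/side0.png")[130:360,220:430]
a=cv2.resize(a,None,fx=2.2,fy=2.2,interpolation=3);b=cv2.resize(b,None,fx=2.6,fy=2.6,interpolation=3)
cv2.imwrite("pics/a.png",a);cv2.imwrite("pics/b.png",b)
```

```text
(no output)
```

View pics/a.png

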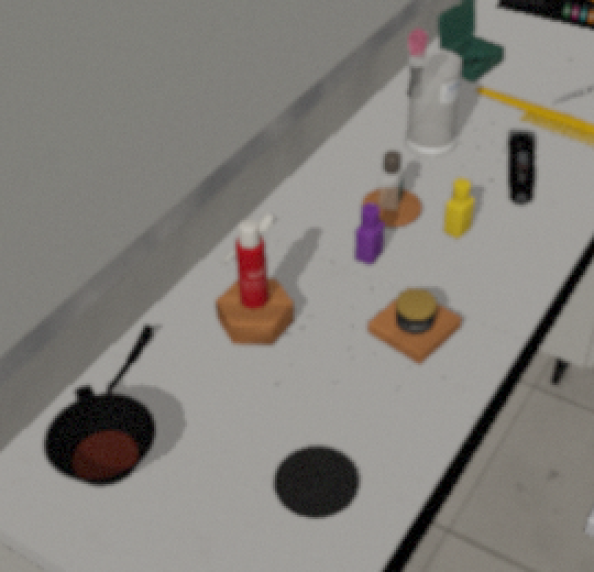

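View pics/b.png

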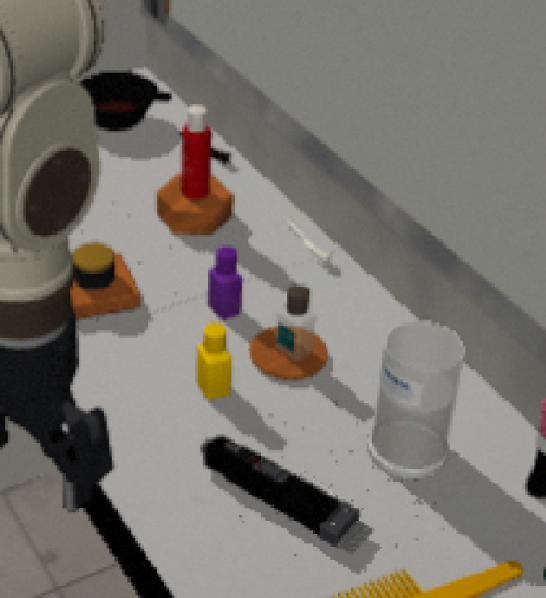

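```bash
cat > h.py <<'E'
from workcell import bot
import cv2,numpy as np
from scipy.spatial.transform import Rotation as R
from scipy.optimize import least_squares
def ring(d,z,n=48):
    t=np.linspace(0,2*np.pi,n,endpoint=False); return np.c_[d/2*np.cos(t),d/2*np.sin(t),np.full(n,z)]
def box(a,b,z): return np.array([[sx*a/2,sy*b/2,z] for sx in(1,-1) for sy in(1,-1)])
V=np.vstack
hx=lambda z:V([[[.045/np.cos(np.pi/6)*np.cos(k*np.pi/3),.045/np.cos(np.pi/6)*np.sin(k*np.pi/3),z]] for k in range(6)])
M=dict(bottle=V([ring(.038,0),ring(.038,.101),ring(.027,.101),ring(.027,.13)]),
 flacon=V([box(.030,.038,0),box(.030,.038,.058),ring(.026,.063),ring(.026,.09)]),
 jar=V([ring(.053,0),ring(.053,.036)]),round_top=V([ring(.092,0),ring(.092,-.01)]),
 square_top=V([box(.09,.09,0),box(.09,.09,-.025)]),hex_top=V([hx(0),hx(-.04)]),mat=V([ring(.1,0),ring(.1,.003)]),
 comb_jar=V([ring(.086,0),ring(.086,.15)]))
def proj(P,c):
    r=R.from_quat(c["orientation"]).inv()
    return cv2.projectPoints((P-c["position"]),r.as_rotvec(),np.zeros(3),c["K"],c["dist_coeffs"])[0][:,0]
def fit(name,z,obs,x0=(.45,0),yaw=False):
    """obs: list of (calib, rect) ; returns x,y,yaw, residuals px"""
    def f(p):
        P=M[name]@R.from_euler("z",p[2] if yaw else 0).as_matrix().T+[p[0],p[1],z]
        e=[]
        for c,r in obs:
            u=proj(P,c);a,b=u.min(0),u.max(0)
            e+=[a[0]-r[0],a[1]-r[1],b[0]-r[0]-r[2],b[1]-r[1]-r[3]]
        return e
    best=None
    for y0 in ((0,.4,.8,1.2) if yaw else (0,)):
        s=least_squares(f,[*x0,y0],loss="soft_l1",diff_step=1e-4)
        if best is None or s.cost<best.cost: best=s
    return best.x,np.round(f(best.x),1)
E
cat > f1.py <<'E'
from h import *
S,D=bot.calibration("scene"),bot.calibration("side")
np.set_printoptions(precision=4,suppress=True)
for n,z,s,d,yw in [("bottle",.04,[236.1,189.8,16.0,36.7],[291.5,170.3,10.7,34],0),
 ("flacon",.01,[300.5,158,12.7,25],[325.8,240.4,15.5,27.6],1),
 ("jar",.025,[307.8,219.8,23.1,21.6],[248.3,222.2,17.1,19.1],0),
 ("round_top",.01,[295.7,177.1,27.9,16.6],[314.7,257.3,30.2,18.5],0),
 ("square_top",.025,[297.7,227.7,41.7,25.2],None,1),
 ("hex_top",.04,[228.4,217.2,34.7,28.3],[279.5,196.2,28.4,26.3],1),
 ("mat",0,[256.6,290.3,34.6,37.2],None,0)]:
    for o in ([(S,s),(D,d)] if d else [(S,s)],[(S,s)]): print(n,*fit(n,z,o,yaw=yw))
E
python3 f1.py
```

```text
bottle [0.6477 0.0894 0.    ] [ 0.1 -3.  -0.4  2.5 -0.6 -0.8  0.4  2.6]
bottle [0.648  0.0884 0.    ] [ 0.3 -3.2 -0.3  2.3]
flacon [ 0.6086 -0.2119  0.7899] [ 0.3 -0.8  0.2  2.6  0.1 -2.2  0.3  0.4]
flacon [ 0.612  -0.2163  0.7567] [ 0.2 -1.8 -0.2  1.5]
jar [0.4536 0.0039 0.    ] [ 0.8 -0.5 -3.1 -0.1 -0.1  0.2 -0.5 -0. ]
jar [0.45   0.0031 0.    ] [ 2.  -0.2 -1.9  0.2]
round_top [ 0.597  -0.2106  0.    ] [-0.  -2.7 -0.3  0.3 -0.3 -2.  -0.2  1.8]
round_top [ 0.5941 -0.2062  0.    ] [ 0.1 -1.8 -0.1  1.3]
square_top [0.4505 0.006  0.7878] [ 1.3 -5.3 -1.1  2.6]
square_top [0.4505 0.006  0.7878] [ 1.3 -5.3 -1.1  2.6]
hex_top [0.6413 0.0946 0.5437] [-0.3 -1.5  1.2  1.6 -0.4  0.2  1.  -2.1]
hex_top [0.6435 0.0937 0.5437] [-0.8 -1.9  0.8  1.1]
mat [0.4355 0.273  0.    ] [-2.4  2.   2.4 -1.7]
mat [0.4355 0.273  0.    ] [-2.4  2.   2.4 -1.7]
```

Request:
move_arm(deltas=[[1,0,0,-25,0,0,7.07],[1,0,0,-25,0,0,7.07],[1,0,0,-10,0,0,7.07],[1,20,-34,0,0,0,0],[1,20,-34,0,0,0,0],[1,20,-34,0,0,0,0],[1,20,-34,0,0,0,0],[1,20,-34,0,0,0,0],[1,20,-34,0,0,0,0],[1,20,-34,0,0,0,0]])

```text
clock: 1.93
eef_pos: [0.3215, -0.2263, 0.2996]
tool_rot: [1.0, -0.0, 0.0, 0.0]
ft_force: [2.5, -0.8, -0.1]
grip_width: 0.085
grasp_force: 0.0
```

Request:
move_arm(deltas=[[1,20,-34,0,0,0,0],[1,20,-34,0,0,0,0],[1,20,-34,0,0,0,0],[1,20,-34,0,0,0,0],[1,20,-34,0,0,0,0],[1,17,-34,0,0,0,0],[1,12,-28,0,0,0,0],[1,0,0,0,0,0,0]])

```text
clock: 2.6
eef_pos: [0.4518, 0.0059, 0.2989]
tool_rot: [1.0, 0.006, 0.0, -0.002]
ft_force: [-0.5, -0.3, -0.6]
grip_width: 0.0854
grasp_force: 0.0
```

```bash
cat > look.py <<'E'
import sys
from h import *
np.set_printoptions(precision=4,suppress=True)
def look(tag,names,save=True):
    o=bot.get_obs();c=bot.calibration("wrist");im=bot.camera("wrist")
    print("t",o["clock"],"tcp",o["eef_pos"],"q",o["tool_rot"],"w",o["grip_width"],"tip",bot.tip_reach)
    print("cam",c["position"],R.from_quat(c["orientation"]).as_matrix()[:,2])
    if save: cv2.imwrite(f"pics/{tag}.png",im)
    for n,z,x0,yw in names:
        for r in bot.outline_of(n,"wrist")[:2]:
            p,e=fit(n,z,[(c,r["rect"])],x0,yw)
            print(n,round(r["conf"],2),np.round(r["rect"]),p,e)
E
python3 -c "
from look import *
look('w1',[('jar',.025,(.45,0),0),('square_top',.025,(.45,0),1),('hex_top',.04,(.645,.09),1),('bottle',.04,(.645,.09),0)])"
```

```text
t 2.6 tcp [0.4518 0.0059 0.2989] q [ 1.      0.0063  0.0004 -0.0019] w 0.08542474544120583 tip 0.008
cam [0.5289 0.0065 0.4324] [-0.2954  0.0014 -0.9554]
jar 0.88 [255. 150.  48.  53.] [0.4505 0.008  0.    ] [-2.  -1.2  2.   1.3]
square_top 0.6 [238. 118.  90.  96.] [0.4546 0.0018 0.1719] [-1.3  1.5  1.5 -1.6]
```

View pics/w1.png

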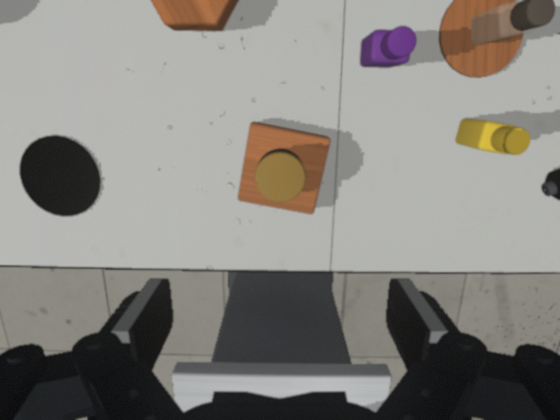

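Request:
move_arm(deltas=[[1,-1,-2,40,0,0,0],[1,0,0,40,0,0,0],[1,0,0,40,0,0,0],[1,0,0,40,0,0,0],[1,0,0,40,0,0,0],[1,0,0,35,0,0,0],[1,0,0,20,0,0,0],[1,0,0,6,0,0,0],[0,0,0,0,0,0,0],[0,0,0,0,0,0,0]])

```text
clock: 3.68
eef_pos: [0.4497, 0.0024, 0.0393]
tool_rot: [1.0, 0.002, 0.001, -0.001]
ft_force: [-0.3, 0.7, 0.5]
grip_width: 0.064
grasp_force: 0.0
```

Request:
move_arm(deltas=[[0,0,0,0,0,0,0],[0,0,0,0,0,0,0],[0,0,0,0,0,0,0],[0,0,0,0,0,0,0],[0,0,0,0,0,0,0]])

```text
clock: 4.1
eef_pos: [0.451, 0.0029, 0.0405]
tool_rot: [1.0, 0.002, 0.002, -0.001]
ft_force: [-1.2, -0.4, 7.9]
grip_width: 0.0508
grasp_force: 62.7
```

Request:
move_arm(deltas=[[0,0,0,-15,0,0,0],[0,0,0,-25,0,0,0],[0,-2,-20,-20,0,0,0],[0,-2,-35,0,0,0,0],[0,-2,-40,0,0,0,0],[0,-2,-40,0,0,0,0],[0,-2,-40,0,0,0,0],[0,-2,-40,0,0,0,0],[0,-2,-35,5,0,0,0],[0,-1,-20,25,0,0,0]])

```text
clock: 4.93
eef_pos: [0.4301, 0.1241, 0.0865]
tool_rot: [0.993, 0.099, -0.002, -0.063]
ft_force: [0.3, 0.7, -0.6]
grip_width: 0.051
grasp_force: 62.4
```

Request:
move_arm(deltas=[[0,0,0,25,0,0,0],[0,0,0,15,0,0,0],[0,0,0,6,0,0,0],[0,0,0,3,0,0,0],[0,0,0,0,0,0,0]])

```text
clock: 5.35
eef_pos: [0.4262, 0.1245, 0.0345]
tool_rot: [0.993, 0.099, -0.007, -0.063]
ft_force: [0.7, -0.1, -0.8]
grip_width: 0.0507
grasp_force: 62.4
```

```bash
python3 -c "
from look import *
o=bot.get_obs();print(o['joint_pos'],o['joint_vel'],o['eef_pos'],o['tool_rot'],R.from_quat(o['tool_rot']).as_matrix(), o['clock'])
print([a for a in dir(bot) if a[0]!='_'])"
```

```text
[ 0.1996  0.343  -0.4607  0.7694  0.1273  3.1414] [-0.0063 -0.0223  0.0201  0.0155 -0.0011  0.0006] [0.4262 0.1245 0.0345] [ 0.993   0.0995 -0.0074 -0.0632] [[ 0.9801  0.1966 -0.0274]
 [ 0.1985 -0.9722  0.124 ]
 [-0.0022 -0.1269 -0.9919]] 5.35
['Unreachable', 'calibration', 'camera', 'get_obs', 'job_done', 'outline_of', 'tip_reach']
```

```bash
cat > plan.py <<'E'
from h import *
np.set_printoptions(precision=2,suppress=True)
def plan(phi,*wps):
    "rotation from now to tool-down at yaw phi deg, then shifts (mm, tool axes of that yaw) through world waypoints"
    o=bot.get_obs();R0=R.from_quat(o["tool_rot"]);Rt=R.from_euler("z",phi,degrees=True)*R.from_quat([1,0,0,0])
    v=np.degrees((R0.inv()*Rt).as_rotvec());n=int(np.ceil(np.abs(v).max()/7.0)) or 1
    print("clock",round(o["clock"],2),"q",o["joint_pos"],"rot rows",n,v/n);p=o["eef_pos"]
    for w in wps: d=Rt.inv().apply(np.array(w)-p)*1e3;print("shift",d,"len",np.linalg.norm(d).round(1));p=np.array(w)
E
python3 -c "
from plan import *
plan(60,(.4262,.1245,.0845),(.4355,.273,.0845),(.4355,.273,.020))"
```

```text
clock 5.35 q [ 0.2   0.34 -0.46  0.77  0.13  3.14] rot rows 7 [-0.99 -0.42 -6.93]
shift [  0.01  -0.02 -49.96] len 50.0
shift [133.25 -66.2    0.  ] len 148.8
shift [ 0.   0.  64.5] len 64.5
```

Request:
move_arm(deltas=[[0,0,0,-15,-1,-0.4,-6.9],[0,0,0,-25,-1,-0.4,-6.9],[0,0,0,-10,-1,-0.4,-6.9],[0,0,0,0,-1,-0.4,-6.9],[0,0,0,0,-1,-0.4,-6.9],[0,0,0,0,-1,-0.4,-6.9],[0,0,0,0,-1,-0.4,-6.9],[0,0,0,0,0,0,0]])

```text
clock: 6.02
eef_pos: [0.4285, 0.1196, 0.0858]
tool_rot: [0.866, 0.499, 0.003, 0.001]
ft_force: [0.3, -0.2, 0.2]
grip_width: 0.0509
grasp_force: 62.4
```

```bash
python3 -c "
from plan import *
plan(60,(.4355,.273,.0845),(.4355,.273,.020))
from look import *
look('w2',[('mat',0,(.4355,.273),0)])"
```

```text
clock 6.02 q [ 0.27  0.26 -0.4   0.9  -0.    2.37] rot rows 1 [ 0.29 -0.24 -0.07]
shift [136.37 -70.7    1.34] len 153.6
shift [ 0.   0.  64.5] len 64.5
t 6.0167 tcp [0.4285 0.1196 0.0858] q [0.8663 0.4994 0.0031 0.0012] w 0.05088785521362177 tip 0.008
cam [0.4672 0.1849 0.2196] [-0.1427 -0.2536 -0.9567]
mat 0.7 [ 58.   0. 184.  85.] [0.4067 0.2241 0.    ] [ 4.2 -2.1 -3.5 97.6]
```

Request:
move_arm(deltas=[[0,20,-10,0,0.3,-0.2,0],[0,31,-16,0,0,0,0],[0,34,-18,0,0,0,0],[0,31,-16,0,0,0,0],[0,20,-11,10,0,0,0],[0,0,0,25,0,0,0],[0,0,0,18,0,0,0],[0,0,0,8,0,0,0],[0,0,0,4,0,0,0],[0,0,0,0,0,0,0]])

```text
clock: 6.95
eef_pos: [0.4346, 0.2717, 0.0195]
tool_rot: [0.867, 0.497, -0.002, -0.001]
ft_force: [0.5, -0.1, -0.2]
grip_width: 0.0508
grasp_force: 62.7
```

Request:
move_arm(deltas=[[0,0,0,1,0,0,0],[0.5,0,0,0,0,0,0],[1,0,0,0,0,0,0],[1,0,0,0,0,0,0],[1,0,0,0,0,0,0],[1,0,0,-20,0,0,0],[1,0,0,-40,0,0,0],[1,0,0,-40,0,0,0],[1,0,0,-40,0,0,0],[1,0,0,-40,0,0,0]])

```text
clock: 7.78
eef_pos: [0.4349, 0.272, 0.2006]
tool_rot: [0.867, 0.498, -0.001, -0.001]
ft_force: [0.8, 0.6, 0.3]
grip_width: 0.0854
grasp_force: 0.0
```

```bash
python3 -c "
from plan import *
from look import *
look('w3',[('jar',.003,(.4355,.273),0)])
plan(20,(.52,0.0,.30),(.52,-.16,.30))"
```

```text
t 7.7833 tcp [0.4349 0.272  0.2006] q [ 0.867   0.4983 -0.001  -0.0006] w 0.08539289481739246 tip 0.008
cam [0.4749 0.3374 0.334 ] [-0.1519 -0.2542 -0.9552]
jar 0.72 [251. 157.  60.  68.] [0.4374 0.2715 0.    ] [-2.4 -0.8  2.4  0.9]
jar 0.33 [501. 189.  59. 102.] [0.6011 0.1057 0.    ] [-16.6  31.5   2.5  -2.8]
clock 7.88 q [ 0.5582  0.2824 -0.0261  1.2493  0.0012  2.6566] rot rows 6 [ 0.0056 -0.1268  6.6283]
shift [-17.9556 285.7186 -93.6267] len 301.2
shift [-54.7232 150.3508   0.    ] len 160.0
```

```bash
python3 -c "
from plan import *
plan(45,(.435,.272,.28),(.59,-.2,.28))
print(fit('comb_jar',0,[(bot.calibration('side'),[362.5,251.5,37.3,61.1])],(.6,-.3)))
print(fit('comb_jar',0,[(bot.calibration('scene'),[313.6,115,24.5,47.6])],(.6,-.3)))
print(fit('flacon',0,[(bot.calibration('side'),[291.5,254.5,16.7,28.8]),(bot.calibration('scene'),[334.0,170.3,10.1,26.8])],(.6,-.3),True))
"
```

```text
clock 7.88 q [ 0.56  0.28 -0.03  1.25  0.    2.66] rot rows 3 [ 0.06 -0.24  4.92]
shift [ -4.79  -1.08 -73.63] len 73.8
shift [-224.15  443.36    0.  ] len 496.8
(array([ 0.64, -0.4 ,  0.  ]), array([-0.6, -0.5,  0.5,  0.3]))
(array([ 0.63, -0.38,  0.  ]), array([-1.5, -1.2,  1.2,  0.8]))
(array([ 0.49, -0.21,  0.49]), array([ 0.4, -1.4,  0.6,  1.3, -0.3,  0.4,  1. ,  1.9]))
```

Request:
move_arm(deltas=[[0.5,0,0,-25,0,0,5],[0.5,0,0,-30,0,0,5],[0.5,0,0,-19,0,0,5],[0.5,-12,24,0,0,0,0],[0.5,-17,34,0,0,0,0],[0.5,-17,34,0,0,0,0],[0.5,-17,34,0,0,0,0],[0.5,-17,34,0,0,0,0],[0.5,-17,34,0,0,0,0],[0.5,-17,34,0,0,0,0]])

```text
clock: 8.72
eef_pos: [0.5152, 0.0283, 0.2721]
tool_rot: [0.925, 0.381, -0.001, -0.0]
ft_force: [0.6, 0.3, 0.6]
grip_width: 0.043
grasp_force: 0.0
```

Request:
move_arm(deltas=[[0.5,-17,34,0,0,0,0],[0.5,-17,34,0,0,0,0],[0.5,-17,34,0,0,0,0],[0.5,-17,34,0,0,0,0],[0.5,-17,34,0,0,0,0],[0.5,-17,34,0,0,0,0],[0.5,-8,16,0,0,0,0],[0.5,0,0,0,0,0,0]])

```text
clock: 9.38
eef_pos: [0.5923, -0.208, 0.2704]
tool_rot: [0.926, 0.378, -0.002, -0.0]
ft_force: [-0.4, 1.1, 0.2]
grip_width: 0.0425
grasp_force: 0.0
```

```bash
python3 -c "
from plan import *
from look import *
look('w4',[('flacon',.01,(.61,-.212),1),('round_top',.01,(.595,-.208),0)])
plan(45,(.61,-.212,.28))"
```

```text
t 9.3833 tcp [ 0.5923 -0.208   0.2704] q [ 0.9257  0.3783 -0.0018 -0.0003] w 0.042474823699937596 tip 0.008
cam [ 0.6484 -0.1548  0.4036] [-0.2151 -0.2066 -0.9545]
flacon 0.73 [  0.  64. 102. 125.] [0.5038 0.0005 1.5447] [  1.4   1.8  -4.8 -67.1]
flacon 0.64 [157.  83.  58.  48.] [ 0.5831 -0.0986  0.4429] [-1.1  0.3  3.2 -0.3]
round_top 0.72 [243. 122.  86.  84.] [ 0.6027 -0.2079  0.    ] [ 0.2 -1.  -0.2  1.2]
clock 9.53 q [-0.3306  0.4978  0.4629  1.5395 -0.0004  2.0297] rot rows 1 [-0.1759  0.1108 -0.2376]
shift [ 6.7558 19.2088 -8.4511] len 22.0
```

View pics/w4.png

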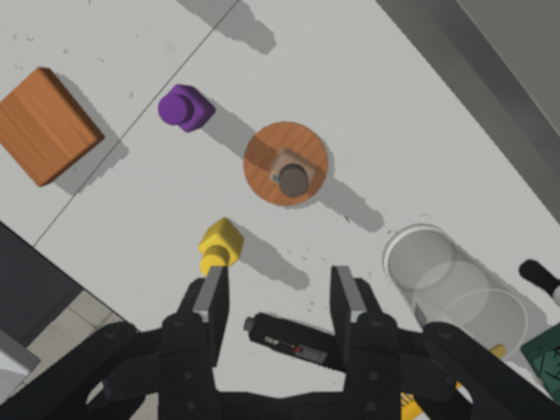

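```bash
cat >> h.py <<'E'
def back(uv,z,c):
    n=cv2.undistortPoints(np.array([[uv]],float),c["K"],c["dist_coeffs"])[0,0]
    d=R.from_quat(c["orientation"]).apply([*n,1]);return c["position"]+d*(z-c["position"][2])/d[2]
E
python3 -c "
from plan import *
im=cv2.imread('pics/w4.png')[110:220,230:350];cv2.imwrite('pics/w4c.png',cv2.resize(im,None,fx=5,fy=5,interpolation=3))
c=bot.calibration('wrist');np.set_printoptions(precision=4,suppress=True)
print(back((293,180),.1,c),back((286,164),.01,c),[back(p,.025,c) for p in((42,67),(102,134),(40,182))])
"
```

```text
[ 0.608  -0.2035  0.1   ] [ 0.6034 -0.2016  0.01  ] [array([0.505 , 0.0402, 0.025 ]), array([ 0.4951, -0.0438,  0.025 ]), array([ 0.4066, -0.0252,  0.025 ])]
```

View pics/w4c.png

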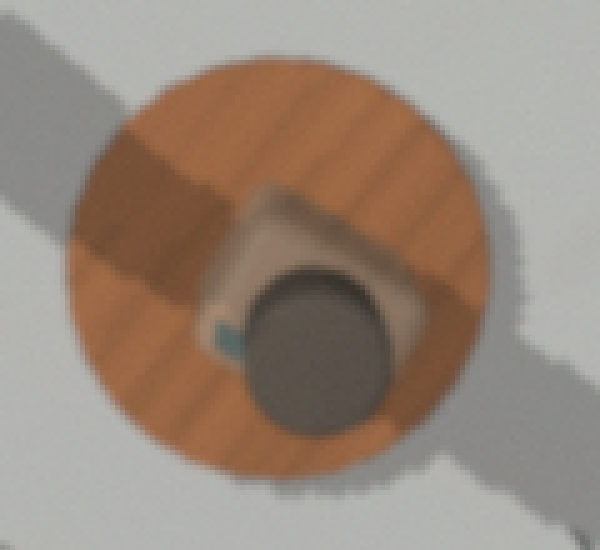

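Request:
move_arm(deltas=[[0.5,4,8,15,0,0,0],[0.5,3,8,35,0,0,0],[0.5,0,0,40,0,0,0],[0.5,0,0,40,0,0,0],[0.5,0,0,35,0,0,0],[0.5,0,0,18,0,0,0],[0.5,0,0,8,0,0,0],[0.5,0,0,0,0,0,0],[0.5,0,0,0,0,0,0]])

```text
clock: 10.28
eef_pos: [0.6085, -0.2092, 0.0824]
tool_rot: [0.924, 0.382, -0.001, 0.0]
ft_force: [0.7, 0.4, 0.4]
grip_width: 0.0424
grasp_force: 0.0
```

```bash
python3 -c "
from plan import *
plan(45,(.608,-.21,.08))
im=bot.camera('wrist');cv2.imwrite('pics/w5.png',im)"
```

```text
clock 10.28 q [-0.33  0.62  0.17  1.12 -0.    2.03] rot rows 1 [-0.02  0.06 -0.14]
shift [-0.92  0.27  2.37] len 2.6
```

View pics/w5.png

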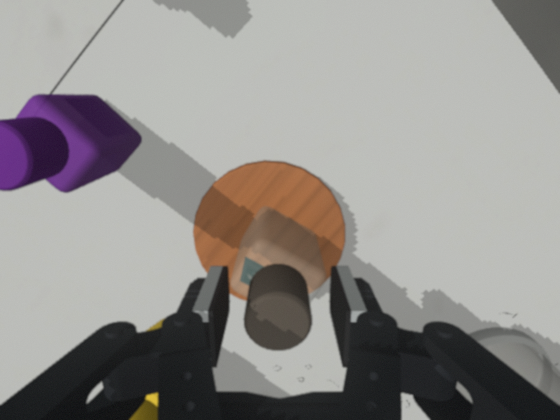

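Request:
move_arm(deltas=[[0.5,0,0,2,0,0,0],[0,0,0,0,0,0,0],[0,0,0,0,0,0,0],[0,0,0,0,0,0,0],[0,0,0,0,0,0,0],[0,0,0,0,0,0,0]])

```text
clock: 10.83
eef_pos: [0.6087, -0.2103, 0.0809]
tool_rot: [0.925, 0.381, 0.0, 0.0]
ft_force: [-0.6, 0.4, 6.7]
grip_width: 0.0237
grasp_force: 58.8
```

```bash
python3 -c "
from plan import *
o=bot.get_obs();print(o['grip_width'],o['grasp_force'],o['eef_pos'])
z=o['eef_pos'][2]
plan(45,(*o['eef_pos'][:2],z+.17),(.455,.002,z+.17),(.455,.002,z+.016))"
```

```text
0.023655743928010436 58.845428824424744 [ 0.61 -0.21  0.08]
clock 10.83 q [-0.33  0.62  0.17  1.12 -0.    2.03] rot rows 1 [ 0.05  0.01 -0.23]
shift [   0.    0. -170.] len 170.0
shift [  41.39 -258.81    0.  ] len 262.1
shift [  0.   0. 154.] len 154.0
```

Request:
move_arm(deltas=[[0,0,0,-15,0,0,0],[0,0,0,-35,0,0,0],[0,0,0,-40,0,0,0],[0,2,-12,-30,0,0,0],[0,5,-29,0,0,0,0],[0,6,-38,0,0,0,0],[0,6,-38,0,0,0,0],[0,6,-38,0,0,0,0],[0,6,-38,0,0,0,0],[0,5,-34,0,0,0,0]])

```text
clock: 11.67
eef_pos: [0.4718, -0.0221, 0.1992]
tool_rot: [0.925, 0.381, -0.001, -0.001]
ft_force: [-0.6, 0.3, -0.1]
grip_width: 0.0239
grasp_force: 59.2
```

Request:
move_arm(deltas=[[0,4,-22,0,0,0,0],[0,1,-10,20,0,0,0],[0,0,0,30,0,0,0],[0,0,0,25,0,0,0],[0,0,0,10,0,0,0],[0,0,0,0,0,0,0],[0,0,0,0,0,0,0]])

```text
clock: 12.25
eef_pos: [0.454, 0.0027, 0.1142]
tool_rot: [0.925, 0.381, -0.002, -0.001]
ft_force: [0.3, -0.7, -1.4]
grip_width: 0.024
grasp_force: 59.2
```

```bash
python3 -c "
from plan import *
plan(45,(.455,.002,.098))
c=bot.calibration('wrist');im=bot.camera('wrist');cv2.imwrite('pics/w6.png',im)
cs=bot.calibration('side');im=bot.camera('side');cv2.imwrite('pics/s6.png',im)
print([ (r['conf'],r['rect'],fit('square_top',.025,[(c,r['rect'])],(.455,.0),True)) for r in bot.outline_of('square_top','wrist')[:2]])"
```

```text
clock 12.25 q [ 0.01  0.25 -0.33  1.   -0.    2.37] rot rows 1 [-0.15  0.17 -0.23]
shift [ 0.23  1.17 16.17] len 16.2
[(0.82, [182.4, 123.6, 185.8, 147.4], (array([0.46, 0.01, 1.11]), array([ 1.8, -3.4, -2.6, 25.1])))]
```

View pics/w6.png

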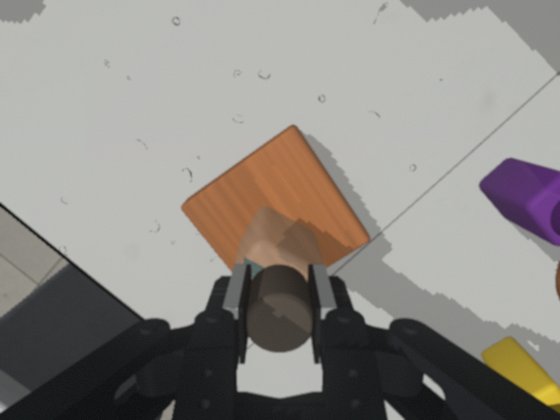

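```bash
python3 -c "
from plan import *
np.set_printoptions(precision=4,suppress=True)
c=bot.calibration('wrist')
a,b,d=[back(p,.025,c) for p in((184,207),(294,126),(369,239))];print(a,b,d,(a+d)/2,[np.linalg.norm(x) for x in(a-b,b-d,a-d)])
o=bot.get_obs();print(o['eef_pos'])"
```

```text
[0.4223 0.053  0.025 ] [0.5062 0.0391 0.025 ] [ 0.4902 -0.0463  0.025 ] [0.4562 0.0033 0.025 ] [np.float64(0.0850632382961461), np.float64(0.0869387721787986), np.float64(0.12033627909763232)]
[0.4557 0.0026 0.1157]
```

Request:
move_arm(deltas=[[0,0,0,10,0,0,0],[0,0,0,6,0,0,0],[0,0,0,3,0,0,0],[0,0,0,0.5,0,0,0],[0,0,0,0,0,0,0],[0.2,0,0,0,0,0,0],[0.5,0,0,0,0,0,0],[0.6,0,0,0,0,0,0],[0.6,0,0,0,0,0,0]])

```text
clock: 13.15
eef_pos: [0.4546, 0.0027, 0.0949]
tool_rot: [0.925, 0.381, -0.001, -0.0]
ft_force: [0.0, -0.0, 0.7]
grip_width: 0.051
grasp_force: 0.0
```

Request:
move_arm(deltas=[[0.6,0,0,-15,0,0,0],[0.6,0,0,-30,0,0,0],[0.6,0,0,-40,0,0,0],[0.6,0,0,-40,0,0,0],[0.6,0,0,-40,0,0,0],[0.6,0,0,-20,0,0,0],[0.6,0,0,0,0,0,0]])

```text
clock: 13.73
eef_pos: [0.4578, 0.0027, 0.2855]
tool_rot: [0.925, 0.381, 0.004, 0.002]
ft_force: [0.9, 0.2, 0.1]
grip_width: 0.0508
grasp_force: 0.0
```

```bash
python3 -c "
from plan import *
from look import *
look('w7',[('flacon',.025,(.455,.002),1)])
plan(60,(.455,.003,.30),(.64,.09,.30))"
```

```text
t 13.7333 tcp [0.4578 0.0027 0.2855] q [0.9246 0.3809 0.0039 0.0016] w 0.05082541474232314 tip 0.008
cam [0.512  0.0561 0.4194] [-0.2026 -0.207  -0.9571]
flacon 0.82 [408. 258.  61.  58.] [ 0.4999 -0.194   0.773 ] [-3.6 -4.   1.3  2.1]
flacon 0.69 [252. 162.  46.  50.] [0.4545 0.0027 0.9208] [ 0.5 -1.  -0.5  0.7]
clock 13.83 q [ 0.006   0.1375 -0.0162  1.4176 -0.0001  2.3661] rot rows 3 [-0.0058  0.0068 -5.0748]
shift [  0.0342  -0.5148 -19.5476] len 19.6
shift [167.8442 116.7147   0.    ] len 204.4
```

View pics/w7.png

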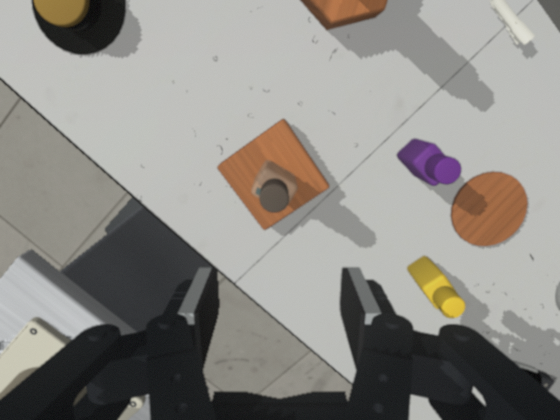

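Request:
move_arm(deltas=[[0.75,18,7,0,0,0,0],[0.75,35,13,0,0,0,0],[0.75,38,14,0,0,0,0],[0.75,38,14,0,0,0,0],[0.75,36,13,0,0,0,0],[0.75,20,7,0,0,0,0],[0.75,8,3,0,0,0,0],[0.75,0,0,0,0,0,0],[0.75,0,0,0,0,0,0]])

```text
clock: 14.58
eef_pos: [0.6412, 0.0883, 0.2764]
tool_rot: [0.925, 0.381, -0.004, -0.001]
ft_force: [0.4, -0.2, -0.6]
grip_width: 0.0641
grasp_force: 0.0
```

```bash
python3 -c "
from plan import *
from look import *
look('w8',[('bottle',.04,(.648,.089),0),('hex_top',.04,(.643,.094),1)])
plan(45,(.648,.089,.117))"
```

```text
t 14.5833 tcp [0.6412 0.0883 0.2764] q [ 0.9245  0.3811 -0.0037 -0.001 ] w 0.06412763886855008 tip 0.008
cam [0.6975 0.1418 0.4094] [-0.2179 -0.2079 -0.9536]
bottle 0.71 [253. 154.  50.  69.] [0.6462 0.0941 0.    ] [-0.5 -3.6  0.5  1. ]
hex_top 0.94 [229. 121. 102.  84.] [0.6484 0.0953 0.2587] [-0.6 -2.1  0.6  4.9]
hex_top 0.22 [  2. 135.  84.  91.] [0.4543 0.2631 0.5541] [-6.9 -1.5 11.7  5.6]
clock 14.73 q [0.1359 0.5486 0.5649 1.5911 0.0002 2.4966] rot rows 1 [-0.1431  0.1742 -0.2573]
shift [  5.9248   4.0948 162.1312] len 162.3
```

View pics/w8.png

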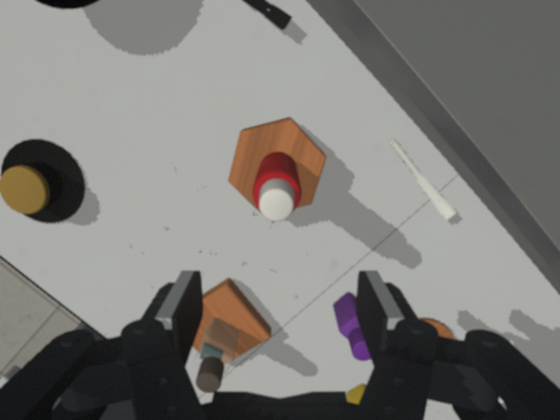

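```bash
python3 -c "
from plan import *
np.set_printoptions(precision=4,suppress=True)
c=bot.calibration('wrist');print(c['position'],bot.get_obs()['eef_pos'])
c['position']=np.array([.6975,.1418,.4094])
print(back((277,202),.17,c),back((277,167),.04,c))"
```

```text
[0.6968 0.1411 0.4124] [0.6409 0.0877 0.2791]
[0.6483 0.0964 0.17  ] [0.6476 0.0974 0.04  ]
```

Request:
move_arm(deltas=[[0.75,5,0,15,0,0,0],[0.75,4,0,35,0,0,0],[0.75,0,0,38,0,0,0],[0.75,0,0,35,0,0,0],[0.75,0,0,25,0,0,0],[0.75,0,0,11,0,0,0],[0.75,0,0,2,0,0,0],[0.75,0,0,0,0,0,0]])

```text
clock: 15.4
eef_pos: [0.6478, 0.0943, 0.1192]
tool_rot: [0.925, 0.381, -0.001, -0.0]
ft_force: [-0.3, -0.3, 1.4]
grip_width: 0.0639
grasp_force: 0.0
```

```bash
python3 -c "
from plan import *
plan(45,(.6475,.0945,.117))
im=bot.camera('wrist');cv2.imwrite('pics/w9.png',im)"
```

```text
clock 15.4 q [0.14 0.62 0.27 1.22 0.   2.5 ] rot rows 1 [-0.09  0.09 -0.25]
shift [-0.06 -0.35  2.2 ] len 2.2
```

View pics/w9.png

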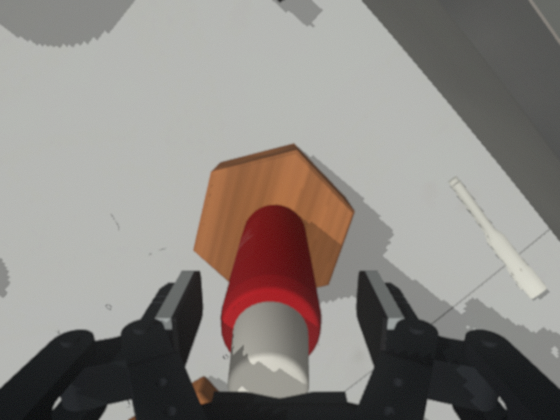

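Request:
move_arm(deltas=[[0.75,0,-2,2,0,0,0],[0.75,0,0,0,0,0,0],[0,0,0,0,0,0,0],[0,0,0,0,0,0,0],[0,0,0,0,0,0,0],[0,0,0,0,0,0,0],[0,0,0,0,0,0,0],[0,0,0,0,0,0,0]])

```text
clock: 16.12
eef_pos: [0.6471, 0.0964, 0.1177]
tool_rot: [0.925, 0.381, -0.0, -0.0]
ft_force: [-0.7, 0.1, 5.8]
grip_width: 0.0367
grasp_force: 59.8
```

```bash
python3 -c "
from plan import *
o=bot.get_obs();print(o['grip_width'],o['grasp_force'],o['eef_pos'])
x,y,z=o['eef_pos']
plan(45,(x,y,z+.11),(.62,-.08,z+.11),(.602,-.2078,z+.11),(.602,-.2078,z-.029))"
```

```text
0.036730850307919144 59.791213274002075 [0.65 0.1  0.12]
clock 16.12 q [0.15 0.62 0.26 1.22 0.   2.51] rot rows 1 [-0.05 -0.   -0.21]
shift [   0.    0. -110.] len 110.0
shift [-143.86  105.6     0.  ] len 178.5
shift [-103.1    77.64    0.  ] len 129.1
shift [  0.   0. 139.] len 139.0
```

Request:
move_arm(deltas=[[0,0,0,-15,0,0,0],[0,0,0,-35,0,0,0],[0,0,0,-35,0,0,0],[0,0,0,-25,0,0,0],[0,-15,11,0,0,0,0],[0,-28,21,0,0,0,0],[0,-28,21,0,0,0,0],[0,-28,21,0,0,0,0],[0,-28,21,0,0,0,0],[0,-28,21,0,0,0,0]])

```text
clock: 16.95
eef_pos: [0.6177, -0.097, 0.2259]
tool_rot: [0.925, 0.381, -0.002, -0.001]
ft_force: [0.6, -0.4, -0.3]
grip_width: 0.0367
grasp_force: 60.0
```

Request:
move_arm(deltas=[[0,-28,21,0,0,0,0],[0,-28,21,0,0,0,0],[0,-24,17,0,0,0,0],[0,-12,9,0,0,0,0],[0,0,0,15,0,0,0],[0,0,0,30,0,0,0],[0,0,0,30,0,0,0],[0,0,0,20,0,0,0],[0,0,0,10,0,0,0],[0,0,0,0,0,0,0]])

```text
clock: 17.78
eef_pos: [0.5988, -0.2074, 0.1181]
tool_rot: [0.925, 0.381, -0.004, -0.003]
ft_force: [-0.1, 0.7, -0.9]
grip_width: 0.0369
grasp_force: 60.1
```

```bash
python3 -c "
from plan import *
plan(45,(.602,-.208,.0887))
print(bot.get_obs()['eef_pos'])
c=bot.calibration('wrist');im=bot.camera('wrist');cv2.imwrite('pics/w10.png',im);print(c['position'])"
```

```text
clock 17.78 q [-0.33  0.58  0.2   1.2  -0.    2.03] rot rows 1 [-0.45  0.27 -0.19]
shift [ 1.84  2.67 29.38] len 29.6
[ 0.6  -0.21  0.12]
[ 0.66 -0.15  0.25]
```

View pics/w10.png

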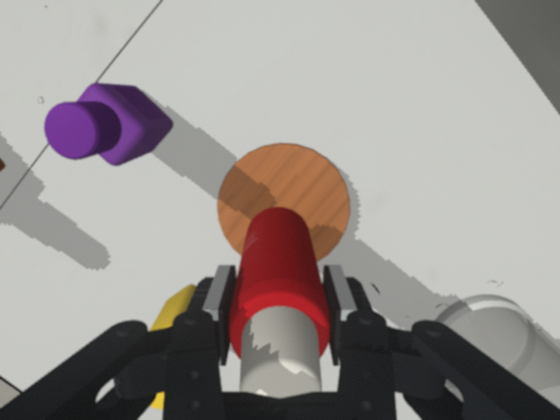

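```bash
python3 -c "
from plan import *
np.set_printoptions(precision=4,suppress=True)
c=bot.calibration('wrist')
P=ring(.092,0)
def f(p):
    u=proj(P+[*p,.01],c);return [u[:,0].min()-217.5,u[:,0].max()-350.5,u[:,1].min()-143]
s=least_squares(f,[.6,-.2],diff_step=1e-4);print(s.x,f(s.x),bot.get_obs()['eef_pos'])
plan(45,(*s.x,.0887))"
```

```text
[ 0.6048 -0.2083] [np.float64(-0.37877593115374), np.float64(0.3776690246442058), np.float64(0.03805230405788507)] [ 0.6001 -0.2079  0.1204]
clock 17.83 q [-0.3331  0.5796  0.204   1.2005 -0.0008  2.0265] rot rows 1 [-0.2565  0.1744 -0.1902]
shift [ 2.9954  3.5829 31.6867] len 32.0
```

Request:
move_arm(deltas=[[0,1,1,10,0,0,0],[0,1,1,12,0,0,0],[0,0,0,8,0,0,0],[0,0,0,3,0,0,0],[0,0,0,1,0,0,0],[0,0,0,0,0,0,0],[0,0,0,0,0,0,0]])

```text
clock: 18.42
eef_pos: [0.6036, -0.2086, 0.0878]
tool_rot: [0.925, 0.381, -0.001, -0.0]
ft_force: [-1.1, 1.5, 1.1]
grip_width: 0.0363
grasp_force: 60.3
```

Placed; release and lift.

Request:
move_arm(deltas=[[0.3,0,0,0,0,0,0],[0.55,0,0,0,0,0,0],[0.75,0,0,0,0,0,0],[0.75,0,0,0,0,0,0],[0.75,0,0,-20,0,0,0],[0.75,0,0,-38,0,0,0],[0.75,0,0,-40,0,0,0],[0.75,0,0,-40,0,0,0],[0.75,0,0,-30,0,0,0],[0.75,0,0,0,0,0,0]])

```text
clock: 19.25
eef_pos: [0.6071, -0.2097, 0.2646]
tool_rot: [0.925, 0.381, 0.004, 0.005]
ft_force: [-0.2, -0.4, 0.5]
grip_width: 0.0636
grasp_force: 0.0
```

```bash
python3 -c "
from plan import *
from look import *
look('w11',[('bottle',.01,(.603,-.208),0),('round_top',.01,(.603,-.208),0)])
plan(45,(.4374,.2715,.25))
plan(60,(.4374,.2715,.25))"
```

```text
t 19.25 tcp [ 0.6071 -0.2097  0.2646] q [0.9246 0.3808 0.0044 0.0045] w 0.06364487310986078 tip 0.008
cam [ 0.6609 -0.1557  0.3984] [-0.1995 -0.2117 -0.9568]
bottle 0.76 [248. 166.  48.  63.] [ 0.6033 -0.2085  0.    ] [ 0.1 -6.3 -0.1  1.1]
clock 19.4 q [-0.3322  0.5279  0.4708  1.5154 -0.0009  2.028 ] rot rows 1 [-0.0657  0.0911 -0.2255]
shift [ 221.7088 -457.3004    5.6051] len 508.2
clock 19.4 q [-0.3322  0.5279  0.4708  1.5154 -0.0009  2.028 ] rot rows 3 [-0.0257  0.0273 -5.0752]
shift [ 332.5123 -384.3358    5.6051] len 508.2
```

Request:
move_arm(deltas=[[1,10,-20,0,0,0,0],[1,16,-33,0,0,0,0],[1,17,-36,0,0,0,0],[1,17,-36,0,0,0,0],[1,17,-36,0,0,0,0],[1,17,-36,0,0,0,0],[1,17,-36,0,0,0,0],[1,17,-36,0,0,0,0],[1,17,-36,0,0,0,0],[1,17,-36,0,0,0,0]])

```text
clock: 20.23
eef_pos: [0.4766, 0.1488, 0.2537]
tool_rot: [0.925, 0.381, -0.003, -0.001]
ft_force: [1.0, -0.7, 0.6]
grip_width: 0.0853
grasp_force: 0.0
```

Request:
move_arm(deltas=[[1,18,-36,0,0,0,0],[1,18,-36,0,0,0,0],[1,16,-30,0,0,0,0],[1,8,-14,0,0,0,0],[1,0,0,0,0,0,0]])

```text
clock: 20.65
eef_pos: [0.4374, 0.275, 0.2535]
tool_rot: [0.924, 0.383, -0.003, -0.001]
ft_force: [0.8, -1.1, -0.4]
grip_width: 0.0855
grasp_force: 0.0
```

```bash
python3 -c "
from plan import *
from look import *
look('w12',[('jar',.003,(.437,.2715),0)])
plan(45,(.4374,.2715,.018))"
```

```text
t 20.65 tcp [0.4374 0.275  0.2535] q [ 0.9236  0.3834 -0.0032 -0.0006] w 0.08548071316915559 tip 0.008
cam [0.4933 0.3288 0.3866] [-0.2156 -0.2094 -0.9538]
jar 0.98 [254. 151.  54.  57.] [0.4379 0.2723 0.    ] [-0.4 -1.2  0.4  1.3]
clock 20.75 q [0.5549 0.2719 0.0847 1.3898 0.0006 2.9132] rot rows 1 [-0.1157  0.3331 -0.1212]
shift [ -1.2091  -0.4219 236.0249] len 236.0
```

Request:
move_arm(deltas=[[1,-1,0,20,0,0,0],[1,0,0,40,0,0,0],[1,0,0,40,0,0,0],[1,0,0,40,0,0,0],[1,0,0,40,0,0,0],[1,0,0,32,0,0,0],[1,0,0,18,0,0,0],[1,0,0,6,0,0,0],[0,0,0,0,0,0,0],[0,0,0,0,0,0,0]])

```text
clock: 21.58
eef_pos: [0.4391, 0.2708, 0.0204]
tool_rot: [0.925, 0.38, -0.001, -0.0]
ft_force: [-0.5, -0.6, 0.3]
grip_width: 0.0641
grasp_force: 0.0
```

Request:
move_arm(deltas=[[0,0,0,0,0,0,0],[0,0,0,0,0,0,0],[0,0,0,0,0,0,0],[0,0,0,0,0,0,0],[0,0,0,0,0,0,0]])

```text
clock: 22.0
eef_pos: [0.44, 0.2722, 0.0219]
tool_rot: [0.925, 0.381, 0.001, -0.0]
ft_force: [0.3, -1.3, 6.1]
grip_width: 0.0505
grasp_force: 62.7
```

```bash
python3 -c "
from plan import *
o=bot.get_obs();print(o['grip_width'],o['grasp_force'],o['eef_pos']*1e3)
x,y,z=o['eef_pos']
plan(45,(x,y,z+.11),(.648,.096,z+.11),(.648,.096,z+.038))"
```

```text
0.05048001345892292 62.72256329655647 [439.95 272.18  21.95]
clock 22.0 q [ 0.55  0.47 -0.28  0.82  0.    2.91] rot rows 1 [-0.01 -0.12 -0.23]
shift [   0.    0. -110.] len 110.0
shift [ 22.54 271.69   0.  ] len 272.6
shift [ 0.  0. 72.] len 72.0
```

Request:
move_arm(deltas=[[0,0,0,-15,0,0,0],[0,0,0,-35,0,0,0],[0,0,0,-35,0,0,0],[0,1,12,-25,0,0,0],[0,3,30,0,0,0,0],[0,3,38,0,0,0,0],[0,4,40,0,0,0,0],[0,4,40,0,0,0,0],[0,3,40,0,0,0,0],[0,3,38,0,0,0,0]])

```text
clock: 22.83
eef_pos: [0.6225, 0.1159, 0.1301]
tool_rot: [0.925, 0.381, -0.001, -0.0]
ft_force: [-0.3, 1.5, -0.9]
grip_width: 0.0509
grasp_force: 62.5
```

Request:
move_arm(deltas=[[0,2,24,0,0,0,0],[0,1,10,15,0,0,0],[0,0,0,25,0,0,0],[0,0,0,15,0,0,0],[0,0,0,0,0,0,0],[0,0,0,0,0,0,0],[0,0,0,0,0,0,0]])

```text
clock: 23.42
eef_pos: [0.6471, 0.0961, 0.0752]
tool_rot: [0.924, 0.381, -0.001, -0.0]
ft_force: [0.3, -0.0, 0.3]
grip_width: 0.0508
grasp_force: 62.6
```

```bash
python3 -c "
from plan import *
c=bot.calibration('wrist')
from look import *
look('w13',[])
plan(45,(.648,.096,.0595))"
```

```text
t 23.4167 tcp [0.6471 0.0961 0.0752] q [ 0.9244  0.3813 -0.0008 -0.0004] w 0.05082936319531626 tip 0.008
cam [0.7026 0.1495 0.2086] [-0.2121 -0.2069 -0.9551]
clock 23.47 q [0.1472 0.6487 0.2045 1.1268 0.0004 2.5062] rot rows 1 [-0.0245 -0.0054 -0.1644]
shift [ 0.1143  0.3103 16.4381] len 16.4
```

View pics/w13.png

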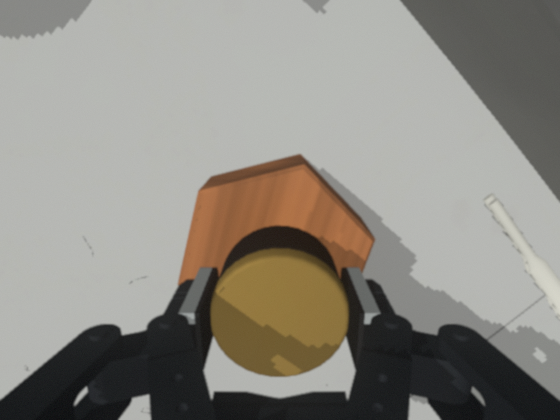

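```bash
python3 -c "
from plan import *
c=bot.calibration('wrist');np.set_printoptions(precision=4,suppress=True)
a,b,d=[back(p,.04,c) for p in((202,188),(305,165),(372,239))];print(a,b,d,a+d-b,np.linalg.norm(a-b),np.linalg.norm(d-b),np.linalg.norm(d-a))
m=(a+d)/2; print('ctr',b+(m-b)/np.linalg.norm(m-b)*.052)
print(back((281,313),.0752+.0155+.0,c),bot.get_obs()['eef_pos'])"
```

```text
[0.6489 0.1473 0.04  ] [0.6905 0.1207 0.04  ] [0.6883 0.0712 0.04  ] [0.6468 0.0977 0.04  ] 0.049325188510948435 0.04956917423846713 0.08564478975559695
ctr [0.6445 0.0966 0.04  ]
[0.6501 0.0963 0.0907] [0.6477 0.0961 0.0759]
```

Request:
move_arm(deltas=[[0,-1,-1,6,0,0,0],[0,0,0,6,0,0,0],[0,0,0,4,0,0,0],[0,0,0,1,0,0,0],[0,0,0,0,0,0,0],[0,0,0,0,0,0,0]])

```text
clock: 23.97
eef_pos: [0.6456, 0.0955, 0.059]
tool_rot: [0.925, 0.381, -0.001, -0.0]
ft_force: [-2.6, 0.6, 5.8]
grip_width: 0.0511
grasp_force: 63.4
```

Request:
move_arm(deltas=[[0.5,0,0,0,0,0,0],[1,0,0,0,0,0,0],[1,0,0,0,0,0,0],[1,0,0,0,0,0,0],[1,0,0,-20,0,0,0],[1,0,0,-40,0,0,0],[1,0,0,-40,0,0,0],[1,0,0,-40,0,0,0],[1,0,0,-40,0,0,0],[1,0,0,-20,0,0,0]])

```text
clock: 24.8
eef_pos: [0.6477, 0.0956, 0.2635]
tool_rot: [0.925, 0.381, 0.003, 0.001]
ft_force: [0.4, -0.7, 0.8]
grip_width: 0.0851
grasp_force: 0.0
```

Request:
move_arm(deltas=[[1,-20,-10,0,0,0,0],[1,-30,-15,0,0,0,0],[1,-30,-15,0,0,0,0],[1,-30,-15,0,0,0,0],[1,-20,-10,0,0,0,0],[1,0,0,0,0,0,0],[1,0,0,0,0,0,0]])

```text
clock: 25.38
eef_pos: [0.5075, 0.0496, 0.2583]
tool_rot: [0.925, 0.381, -0.001, -0.0]
ft_force: [-0.2, 0.1, -0.4]
grip_width: 0.0855
grasp_force: 0.0
```

```bash
python3 -c "
from look import *
look('w14',[('jar',.04,(.647,.096),0)])
a=bot.camera('scene')[90:350,130:400];b=bot.camera('side')[130:360,220:430]
a=cv2.resize(a,(390,376),interpolation=3);b=cv2.resize(b,(390,427),interpolation=3)
z=np.zeros((427,790,3),np.uint8);z[:376,:390]=a;z[:,400:]=b;cv2.imwrite('pics/fin.png',z)
c=bot.calibration('wrist')"
```

```text
t 25.3833 tcp [0.5075 0.0496 0.2583] q [ 0.9247  0.3806 -0.0006 -0.0003] w 0.0854598621770076 tip 0.008
cam [0.563  0.1029 0.3917] [-0.2121 -0.2067 -0.9551]
jar 0.88 [326.   0.  69.  70.] [0.6429 0.0908 0.    ] [-2.1 -1.2  1.4  4.1]
```

View pics/fin.png

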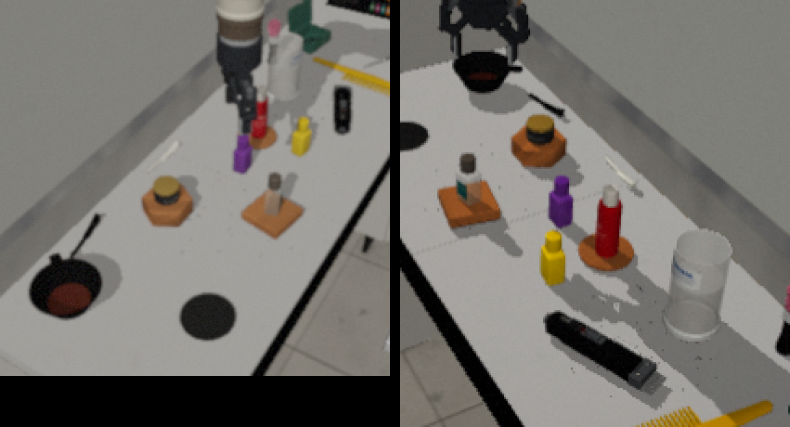

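View pics/w14.png

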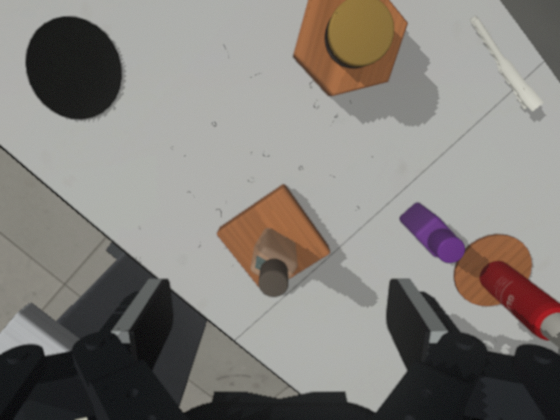

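All three products stand upright near the middle of their risers: jar on hex (361,32), flacon on square (273,250), bottle on round (495,270). The bystanders and look-alikes have not moved.

```bash
python3 -c "
from workcell import bot
print(bot.job_done())"
```

```text
the job is handed in; nothing more can be done
None
```

The bottle is on the round riser, the flacon on the square one and the jar on the six-sided one, all upright, let go and within a few millimetres of centre; the job was handed in at about 25 s.

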